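# Set the clamp station's cycle counter

### The job

Two small counters with thumbwheels stand on the cabinet, one in front of the toggle clamp and one in front of the small round turntable. With a fingertip, roll the thumbwheel of the counter in front of the toggle clamp until its number 3 is uppermost, in line with the little index post. Leave the other counter's wheel as it is.

Things in the scene. Friction and masses are not known exactly. Their poses are not given: they have to be found in the camera images.
- clamp_counter: The counter to set: fixed grey box 136 x 100 x 70 mm (x, y, z), standing in front of the toggle clamp (red handle, 106 mm high, centre 155 mm along this body's +x). Origin: centre of its underside, on the cabinet top; z up, x away from the robot (yaw within 15 degrees). A wheel on a level axle along y, 55 mm up, sticks out of its top: ribs at y = -36 to -2 mm, numerals at y = 4 to 30.
- clamp_counter_ribs (a point): Point on the axle, mid-length of the wheel's ribbed right part (box x 0, y -19, z 55 mm). Grey hub, radius 30 mm, with six straight ribs along the axle, 60 degrees apart, 6 mm thick, 34 mm long, tips at radius 45 mm (100 mm above the cabinet): push a rib with a shut fingertip. Ribs lie midway between numerals. Axes as the box's.
- clamp_counter_wheel (a joint): Wheel angle, rad; grows as its top rolls away from the robot (box +x). White six-sided drum, 30 mm axle to flat, black 0 to 5; n is uppermost, beside the steel index post, at 1.047 n (3 at 3.142); stops at 0 and 5.236. At value q ribs stand at q + 0.524 + 1.047 k from straight up towards +x. Starts at 1.2 to 2.2. Turns under 1.5 N at a rib; no clicks or spring, stays where left.
- table_counter_zero (a point): The other counter, same build and size, in front of a round turntable (85 mm across, 40 mm high), 0.26 m or more to the side; leave it alone. This point is the centre of the numeral 0's flat on its wheel, 30 mm from its axle: it moves if that wheel is turned.

How it is judged:
By the outcome, as a careful person would: the job done as asked, in the order asked, and still so for the second after the job is handed in, with the robot touching nothing.
It also fails if it takes over 45 s, if anything falls off the work surface, if the arm or the gripper's body presses on something with over 40 N, if the wrist force passes 120 N, or if a joint passes its speed limit or range.

### The arm

A 6-joint arm with a two-finger parallel gripper is mounted at the origin on a cart in front of the work surface, level with it; the furniture and walls round the work are solid. World frame = base frame: x ahead of the robot, y to its left, z up, the work surface at z = 0. Lengths are in m, angles in rad, forces in N, time in s.
With the tool pointing down it reaches from about 0.3 to 0.875 m from the base axis. Payload 6.4 kg.
Tool frame: the origin (TCP) lies on the centre line of the jaws, within the pads' length; the fingertips stand 11 mm ahead of it and the grasp point (between the pads) lies 8 mm behind it (env.tip_extent is the z of the fingertips in the tool frame, in m); z points along the fingers, y is the direction in which the jaws open and shut (so a half turn about z gives the same grasp; the last joint's range is limited). The gripper opens to 85 mm and grips with 20 to 120 N. Pads are 22 mm wide; open, the fingers measure 114 mm over their backs; the gripper's body (76 mm by 85 mm) begins 54 mm behind the grasp point. The pads swing forward as they close: fully open they stand 13 mm farther back than shut.
Start: joints at [1.011, 0.181, 1.607, -0, 1.354, -0.206], TCP at [0.199, 0.539, 0.242] pointing down, gripper open.
Joint ranges: [-2.99, 2.99], [-0.89, 2.07], [0.3, 2.58], [-1.14, 4.28], [0, 2.63], [-3.12, 3.12]. Speed limits (rad/s): [2.57, 2.57, 3.01, 3.14, 3.14, 3.14].

### API

Orientations are given as a rotation vector (axis times angle).
In Python, from station import env gives the robot as it stands. The module is installed in compiled form; this text tells all that it offers.
- The arm moves only by the tool step_arm, never from a script. Its argument "motion" is one flat list of numbers, 4 for each row, row after row: the shift along the tool's x, y, z in m, then the turn about the tool's z in degrees. A call has 1 to 12 rows; each row is the pose to reach, as a shift and turn from the pose commanded when the call began, along the tool's axes at that moment; what a row does not reach only later rows make up. A row lasts 1/10 s, in which the tool goes at most 50 mm and 8.59 degrees, less where a joint would pass 70% of its speed; a pose out of reach is approached as far as the arm can. A call with a gripper value outside its range is refused whole. "hand" is the finger opening in m, from 0 to 0.0854, set as the call begins (left out, the last holds). The fingers move at their own pace and stop on an object; "newtons" is the grip in N (left out, the last holds). Time passes only in rows, so rows that repeat a pose let the fingers close. It gives the time, the measured TCP pose, the force and the opening at its end, in the units of the state.
- env.read_state(): the state, without advancing time (a new reading comes with each control period).
- env.get_image(name): name is "scene" or "top"; returns a dict with "pixels" (384x512x3 uint8, red, green, blue), "vertical_fov" (degrees; the focal length in pixels is half the picture's height over the tangent of half this angle, whatever the lens; pixels are square), "cx", "cy" (the principal point, pixels), "xyz" and "orientation" of the camera in the world. Camera axes: x right, y up, looking along -z (the intrinsics and any distortion apply to the point x, -y, -z); pixel columns grow to the right and rows downward; lengths in m; the calibration is good to about 2 mm. A picture is of the moment at which its call begins. There is no depth.
- env.hand_in(): hands the job in, once; it reports no verdict.
Trained networks look in the newest picture that a camera, given by its name, has taken for a name from the list of things; names that differ only in an ending like _2 or _b are one class to them, and where a whole thing is asked for, a point or a joint stands for the part that bears it (a point fixed in the world has none). Each returns a list of dicts, best first, with "p" (0 to 1); they miss things now and then, are a little off and sometimes report something else, mostly with a low value. They report only what shows in the picture. A call takes as long as a camera call.
- env.spot_in(camera, thing): "rect" ([centre column, centre row, width, height] in pixels, round what is visible of it).
- env.silhouettes(camera, thing): "mask" (384x512 bool, what is visible of it) and "rect" ([centre column, centre row, width, height] in pixels, round what is visible of it).
The state is a dict: "time_s": time; "joint_positions": joint angles; "joint_velocities": joint speeds; "joint_torque": joint torques, N m; "eef_pos": TCP position; "ee_rot": TCP orientation; "ft_force": force on the tool from outside, world axes, zero at the start; "wrist_torque": the same for the moment, N m; "grip_width": finger opening in m.
Only numpy, scipy, OpenCV 4.12 (cv2) and the standard library are available. Lean on these libraries where they do the work, as an engineer would, in place of code of your own. Each camera call takes 0.05 s, during which the arm holds its last target.

## Working session

There is one attempt and no reset: what is moved stays moved. The work goes in short steps, Python scripts to look and compute and a tool call to move; the robot and the scene stay as the last step left them, time stands still between calls to the robot, and variables do not carry over. Pictures are saved under pics/ and viewed, and the job is handed in when it is done.

Besides the shell and the picture viewer there is one more tool, called after "Call:" by a JSON object that holds its "api" and its "payload", one argument or row to a line. step_arm: Moves the arm, as the interface text tells. Its arguments: {"type":"object","properties":{"motion":{"type":"array","items":{"type":"number"}},"hand":{"type":"number"},"newtons":{"type":"number"}},"required":["motion"]}

```bash
mkdir -p pics; python3 - <<'E'
from station import env
import cv2
s=env.read_state()
print(s['time_s'],s['eef_pos'],s['ee_rot'],s['grip_width'],env.tip_extent)
for n in ['scene','top']:
    d=env.get_image(n)
    cv2.imwrite(f'pics/{n}0.png',d['pixels'][:,:,::-1])
    print(n,{k:v for k,v in d.items() if k!='pixels'})
    for t in ['clamp_counter','clamp_counter_ribs','table_counter_zero','clamp_counter_wheel']:
        try: print(t,[(r['p'],r['rect']) for r in env.spot_in(n,t)])
        except Exception as e: print(t,e)
E
```

```text
0.0 [0.19892214 0.53894452 0.24139097] [-5.52773594e-01 -3.09194101e+00  2.47559385e-03] 0.08531087663616399 0.011
scene {'vertical_fov': 50.50207628661696, 'cx': 251.04200652694448, 'cy': 190.60097535991787, 'xyz': array([ 0.0173471 , -0.30335065,  0.71255155]), 'orientation': array([ 0.67581154, -0.3678626 , -0.97416884])}
clamp_counter [(0.79, [319.0, 246.3, 71.4, 85.6]), (0.5, [183.1, 169.2, 36.2, 23.8])]
clamp_counter_ribs [(0.62, [318.4, 244.9, 70.9, 81.7])]
table_counter_zero [(0.78, [182.6, 168.1, 38.8, 25.1])]
clamp_counter_wheel [(0.68, [322.1, 234.6, 33.5, 28.9])]
top {'vertical_fov': 49.27667407297916, 'cx': 257.5289694284885, 'cy': 186.43419262311508, 'xyz': array([ 0.34267753, -0.01200108,  0.91947997]), 'orientation': array([ 0.15339998, -0.11313744, -1.54908154])}
clamp_counter [(0.72, [338.9, 193.3, 52.0, 71.2])]
clamp_counter_ribs [(0.59, [342.1, 192.0, 53.7, 71.8])]
table_counter_zero [(0.78, [179.9, 184.9, 36.4, 29.3])]
clamp_counter_wheel [(0.87, [342.9, 191.5, 33.8, 25.4])]
```

```bash
python3 - <<'E'
import cv2
a=cv2.imread('pics/top0.png');b=cv2.imread('pics/scene0.png')
cv2.imwrite('pics/topc.png',cv2.resize(a[130:250,280:420],None,fx=5,fy=5,interpolation=cv2.INTER_CUBIC))
cv2.imwrite('pics/scenec.png',cv2.resize(b[190:300,260:400],None,fx=5,fy=5,interpolation=cv2.INTER_CUBIC))
E
```

```text
(no output)
```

View pics/scene0.png

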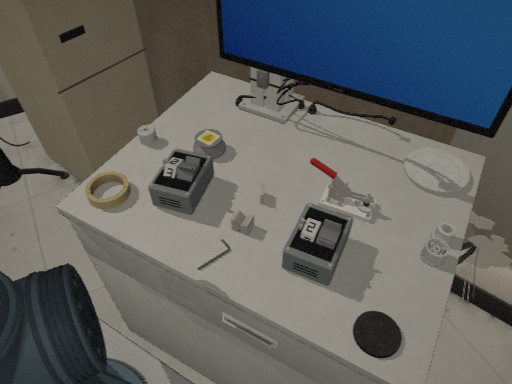

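View pics/top0.png

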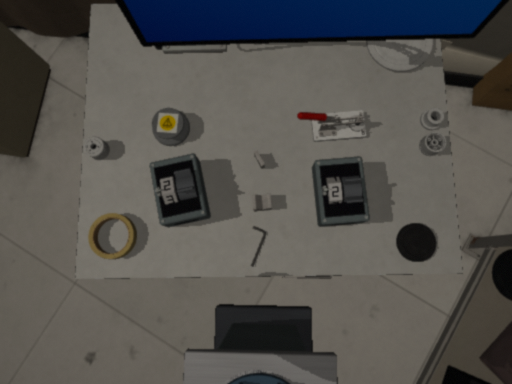

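```bash
ls pics
```

```text
scene0.png
scenec.png
top0.png
topc.png
```

View pics/topc.png

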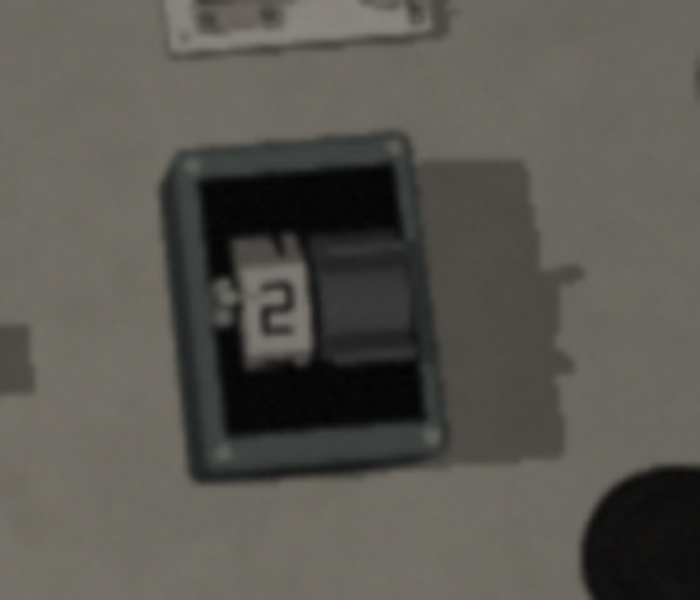

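View pics/scenec.png

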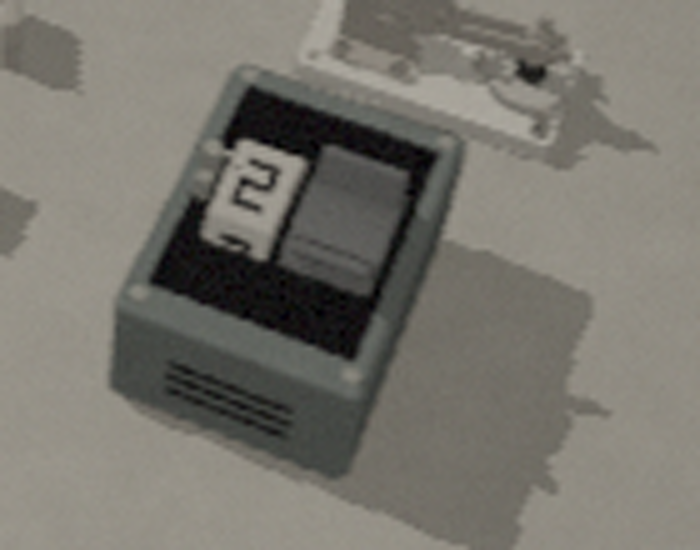

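The clamp counter is the right one: box centre is around (341,192) in "top", showing a 2. The other counter is at (180,188). Next I fit the box pose and the wheel angle.

```bash
cat > h.py <<'E'
import numpy as np, cv2
from scipy.spatial.transform import Rotation as R
from scipy.optimize import least_squares
cams={'scene':dict(f=192/np.tan(np.radians(50.50207628661696/2)),c=(251.04200652694448,190.60097535991787),t=[0.0173471,-0.30335065,0.71255155],r=[0.67581154,-0.3678626,-0.97416884]),
'top':dict(f=192/np.tan(np.radians(49.27667407297916/2)),c=(257.5289694284885,186.43419262311508),t=[0.34267753,-0.01200108,0.91947997],r=[0.15339998,-0.11313744,-1.54908154])}
def proj(n,P):
    c=cams[n];p=R.from_rotvec(c['r']).inv().apply(np.atleast_2d(P)-c['t'])
    return np.c_[c['c'][0]+c['f']*p[:,0]/-p[:,2],c['c'][1]-c['f']*p[:,1]/-p[:,2]]
def world(b,P):
    return R.from_euler('z',b[2]).apply(np.atleast_2d(P))+[b[0],b[1],0]
def wheelpts(q):
    L=[]
    for k in range(6):
        a=q+.524+1.0472*k
        if np.cos(a)<0.3: continue
        u=np.array([np.sin(a),0,np.cos(a)]);v=np.array([np.cos(a),0,-np.sin(a)])*.003
        for s in (1,-1):
            L.append((u*.045+s*v+[0,-.036,.055],u*.045+s*v+[0,-.002,.055],1))
    for n in range(6):
        a=q-1.0472*n
        if np.cos(a)<0.3: continue
        for e in (-.5236,.5236):
            u=np.array([np.sin(a+e),0,np.cos(a+e)])*.03464
            L.append((u+[0,.004,.055],u+[0,.030,.055],0))
    return L
def overlay(n,img,b,q,off,sz,s=5):
    o=cv2.resize(img[off[1]:off[1]+sz[1],off[0]:off[0]+sz[0]],None,fx=s,fy=s,interpolation=cv2.INTER_CUBIC)
    pj=lambda P:tuple(int(round(x)) for x in ((proj(n,world(b,P))[0]-off+.5)*s))
    C=[(-.068,-.05),(.068,-.05),(.068,.05),(-.068,.05)]
    for i in range(4):
        for z in (0,.07): cv2.line(o,pj([*C[i],z]),pj([*C[(i+1)%4],z]),(0,255,0),1)
    for A,B,k in wheelpts(q): cv2.line(o,pj(A),pj(B),(0,0,255) if k else (255,80,0),1)
    return o
E
cat > fit.py <<'E'
from h import *
C=[(-.068,.05,.07),(-.068,-.05,.07),(.068,-.05,.07),(.068,.05,.07)]
ob={'top':np.array([(205,470),(440,460),(406,133),(183,150)])/5+[280,130]-.5,
'scene':np.array([(116,302),(360,396),(464,143),(238,66)])/5+[260,190]-.5}
def f(b): return np.concatenate([(proj(n,world(b,C))-ob[n]).ravel() for n in ob])
r=least_squares(f,[.45,-.15,0]);print(r.x,np.round(r.fun,1))
np.save('b.npy',r.x)
for n,off,sz in (('top',(280,130),(140,120)),('scene',(260,190),(140,110))):
    cv2.imwrite(f'pics/ov_{n}.png',overlay(n,cv2.imread(f'pics/{n}0.png'),r.x,2.0,off,sz))
E
python3 fit.py
```

```text
[ 0.48452416 -0.16190737  0.08714539] [ 0.3  1.   2.8 -0.5  2.2 -0.5 -1.4 -0.4 -2.6 -0.4 -0.8  1.3  0.8 -1.
 -0.6 -2.3]
```

View pics/ov_top.png

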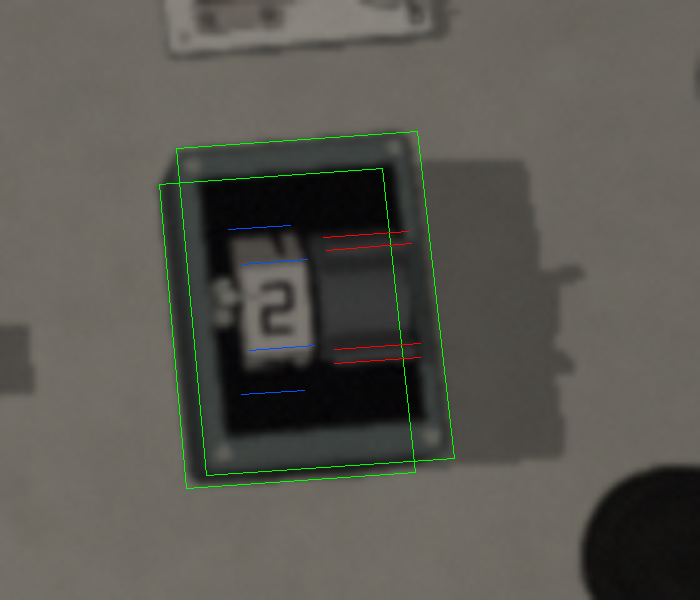

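View pics/ov_scene.png

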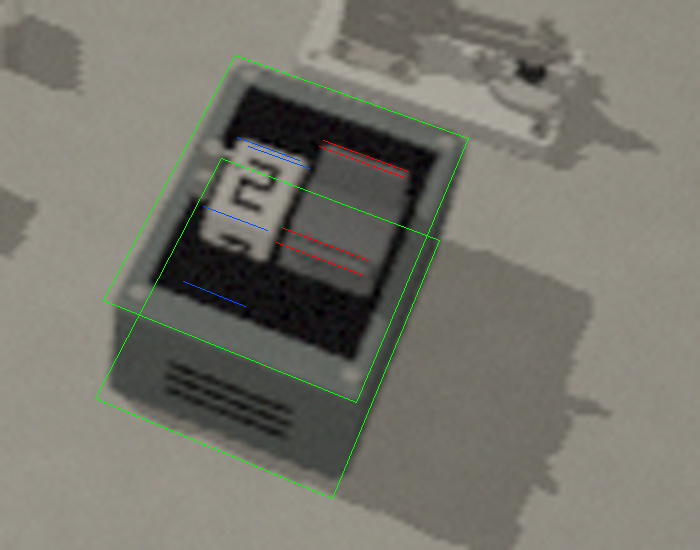

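The model is about 5% too large in both views, so I check for lens distortion using long straight edges.

```bash
cat > dist.py <<'E'
from h import *
def edge(n,p0,p1,w=8,rot=False):
    g=cv2.GaussianBlur(cv2.cvtColor(cv2.imread(f'pics/{n}0.png'),cv2.COLOR_BGR2GRAY),(0,0),1).astype(np.float32)
    p0=np.array(p0,float);p1=np.array(p1,float);d=(p1-p0);L=np.hypot(*d);d/=L;m=np.array([-d[1],d[0]])
    t=np.linspace(0,L,25);s=np.arange(-w,w+.01,.25)
    X=(p0[None,None]+t[:,None,None]*d+s[None,:,None]*m).astype(np.float32)
    v=cv2.remap(g,X[...,0],X[...,1],cv2.INTER_LINEAR)
    gr=np.abs(np.gradient(v,axis=1));i=gr.argmax(1)
    e=s[i];lin=np.polyfit(t,e,1)
    print(n,np.round(e,1))
edge('top',(80,277),(460,272));edge('top',(90,5),(78,275));edge('top',(143,44),(480,40));edge('top',(444,50),(461,265))
edge('scene',(218,52),(495,135));edge('scene',(62,212),(375,382));edge('scene',(70,200),(205,75))
E
python3 dist.py
python3 - <<'E'
import cv2
a=cv2.imread('pics/top0.png')
cv2.imwrite('pics/topt.png',cv2.resize(a[140:240,130:230],None,fx=6,fy=6,interpolation=cv2.INTER_CUBIC))
E
```

```text
top [ 1.2  1.5  0.8  0.   1.2  1.5  1.  -0.2  1.   1.2  1.5 -8.  -3.2 -2.
  1.2  0.5 -0.2  1.   1.   1.2 -0.5 -0.2 -3.  -5.8 -0.8]
top [-0.5 -0.2  0.2  0.2 -0.2 -0.2 -0.5  0.2 -0.8  1.   0.5  0.8  1.2  1.2
  1.5  1.2  0.2  1.8  2.2  1.8  2.8 -8.   1.2  2.8  2.8]
top [ 1.8  4.5  2.   1.2  1.   1.2  1.5  0.5  0.8 -0.2  0.   0.2 -0.8 -0.5
 -0.2 -2.2 -1.  -0.8 -1.2 -1.5 -2.2 -2.2 -1.8 -2.8 -8. ]
top [ 3.2  1.   2.8  2.8  1.8  3.   3.5  1.5  1.2  0.   1.8  1.2  0.  -0.5
  2.2 -1.  -1.   1.2 -2.  -1.2  1.5 -8.   0.   0.8 -2.8]
scene [-3.8  4.2  4.8  4.5  4.2  4.2  3.8 -2.5  4.8  4.5  4.2  4.   4.5  3.5
  4.   3.8  4.2  4.   3.8  4.2  3.2  3.8  3.5  4.  -3.2]
scene [-2.  -2.2 -2.2 -2.8 -2.2 -3.2 -3.2 -3.2 -3.5 -4.  -3.5 -8.  -7.2 -4.2
 -4.5 -4.2 -4.8 -4.8 -5.  -5.8 -5.2 -5.8 -6.  -6.   2. ]
scene [-5.2 -5.  -5.  -5.2  2.  -4.2 -4.  -3.8 -3.5 -3.5 -3.  -2.5 -2.5 -6.8
  5.5 -1.5 -1.2 -1.  -1.2 -1.  -0.5  0.2  0.5  0.8  0.2]
```

View pics/topt.png

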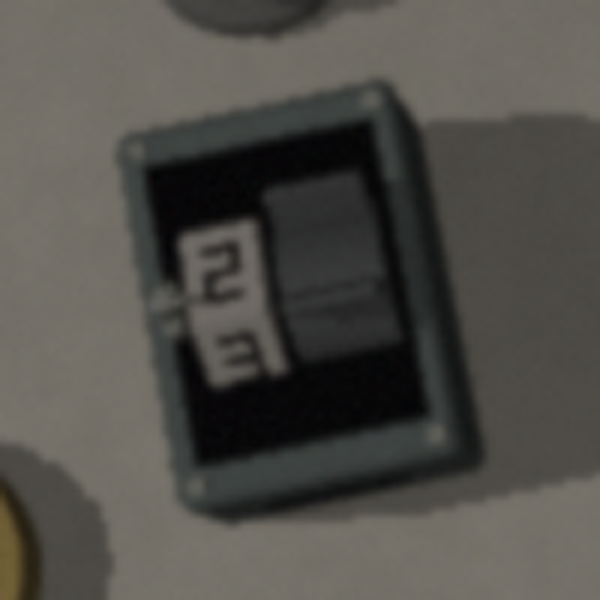

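```bash
cat > fit2.py <<'E'
from h import *
ob={'top':np.array([(205,470),(440,460),(406,133),(183,150)])/5+[280,130]-.5,
'scene':np.array([(116,302),(360,396),(464,143),(238,66)])/5+[260,190]-.5}
def f(p):
    a,c=.068-p[3],.05-p[3]
    C=[(-a,c,.07),(-a,-c,.07),(a,-c,.07),(a,c,.07)]
    return np.concatenate([(proj(n,world(p,C))-ob[n]).ravel() for n in ob])
r=least_squares(f,[.45,-.15,0,0]);print(r.x,np.round(r.fun,1))
np.save('b.npy',r.x[:3])
import sys
for q in [float(x) for x in sys.argv[1:]]:
  t=[overlay(n,cv2.imread(f'pics/{n}0.png'),r.x,q,off,sz,7) for n,off,sz in (('top',(315,160),(55,60)),('scene',(295,210),(55,60)))]
  cv2.imwrite(f'pics/ov2_{q}.png',np.hstack(t))
E
python3 fit2.py 2.0 2.15
```

```text
[ 0.48420979 -0.16204509  0.08706541  0.00220629] [ 1.3 -0.   1.7 -1.3  1.3  0.8 -0.2  0.7 -1.1 -0.7 -1.5 -0.  -0.6 -0.5
  0.  -1.1]
```

View pics/ov2_2.0.png

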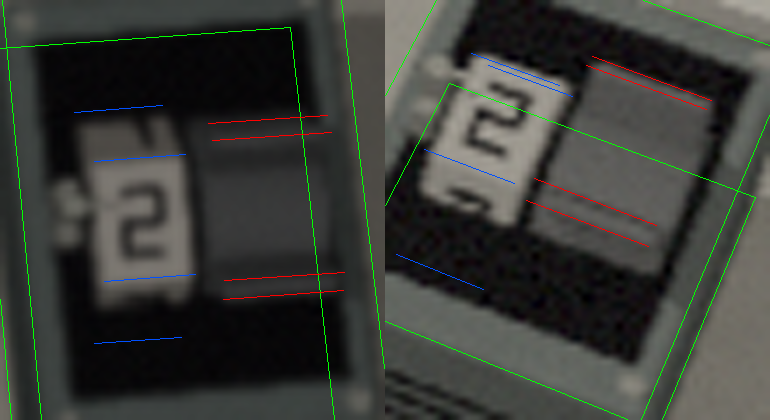

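View pics/ov2_2.15.png

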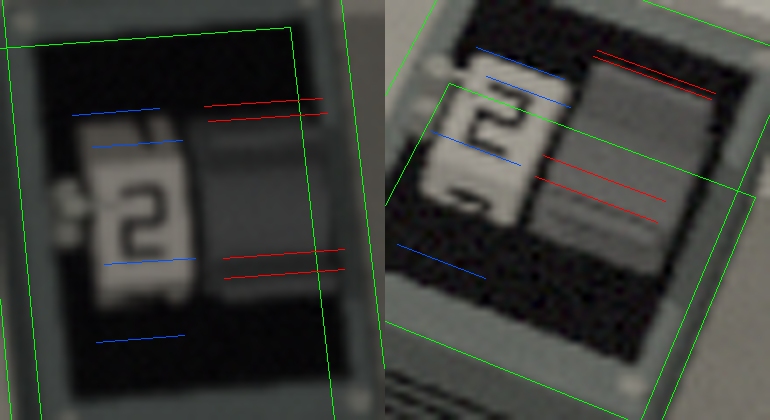

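```bash
cat > en.py <<'E'
import cv2,sys,numpy as np
t=[]
for n,o in (('top',(322,168)),('scene',(297,212))):
    a=cv2.imread(f'pics/{n}{sys.argv[1]}.png')[o[1]:o[1]+48,o[0]:o[0]+48].astype(float)
    a=255*(a/255)**.5
    t.append(cv2.resize(np.clip(a,0,255).astype(np.uint8),None,fx=8,fy=8,interpolation=cv2.INTER_CUBIC))
cv2.imwrite(f'pics/en{sys.argv[1]}.png',np.hstack(t))
E
python3 en.py 0; python3 fit2.py 1.85 1.92
```

```text
[ 0.48420979 -0.16204509  0.08706541  0.00220629] [ 1.3 -0.   1.7 -1.3  1.3  0.8 -0.2  0.7 -1.1 -0.7 -1.5 -0.  -0.6 -0.5
  0.  -1.1]
```

View pics/en0.png

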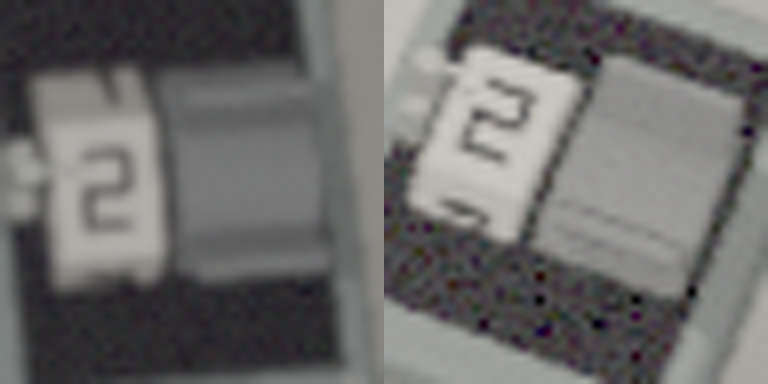

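View pics/ov2_1.85.png

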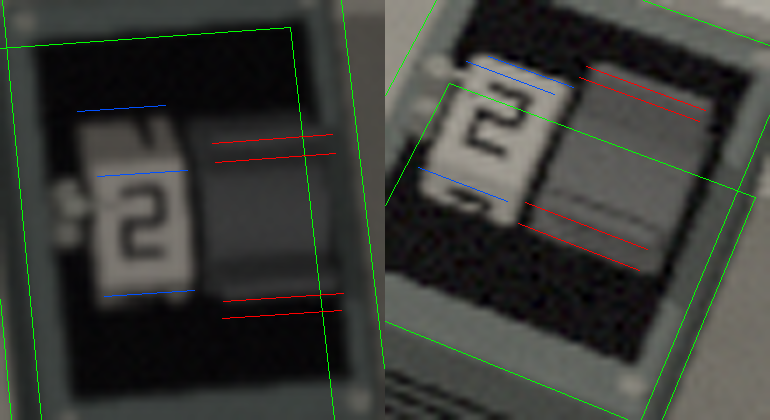

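```bash
cat > rel.py <<'E'
from h import *
from station import env
def rel(target, yawbox):
    s=env.read_state();Rt=R.from_rotvec(s['ee_rot'])
    print('tool axes',np.round(Rt.as_matrix(),3).tolist(),'pos',np.round(s['eef_pos'],4),'t',s['time_s'],'f',np.round(s['ft_force'],1),'w',s['grip_width'])
    d=Rt.inv().apply(np.array(target)-s['eef_pos'])
    x=Rt.as_matrix()[:,0];y=np.arctan2(x[1],x[0])
    # tool z down: positive turn = negative world yaw
    turn=[np.degrees(((y-(yawbox+k*np.pi))+np.pi)%(2*np.pi)-np.pi) for k in (0,1)]
    print('shift',np.round(d*1000,1),'turn opts',np.round(turn,1), 'j',np.round(s['joint_positions'],2))
if __name__=='__main__':
    b=np.load('b.npy')
    rel(world(b,[-.06,-.019,.16])[0],b[2])
E
python3 rel.py
```

```text
tool axes [[-0.938, 0.346, -0.0], [0.346, 0.938, 0.0], [0.0, -0.0, -1.0]] pos [0.1992 0.5394 0.2423] t 0.5 f [-1.4  0.4  0.8] w 0.08543571012213254
shift [-464.2 -602.    82.3] turn opts [154.7 -25.3] j [ 1.01  0.18  1.61  0.    1.35 -0.21]
```

Call:
{"api": "step_arm", "payload": {
  "motion": [-0.029,-0.038,0,-2,-0.058,-0.076,0,-4,-0.087,-0.114,0,-6,-0.116,-0.152,0,-8,-0.145,-0.19,0,-10,-0.174,-0.228,0,-12,-0.203,-0.266,0,-14,-0.232,-0.304,0,-16,-0.261,-0.342,0,-18,-0.29,-0.38,0,-20,-0.319,-0.418,0,-22,-0.348,-0.456,0,-24],
  "hand": 0,
  "newtons": 40
}}

```text
time_s: 1.7
eef_pos: [0.3679, -0.011, 0.2428]
ee_rot: [-0.104, 3.138, -0.001]
ft_force: [1.2, 0.4, -0.0]
grip_width: 0.0
```

```bash
python3 rel.py
```

```text
tool axes [[-0.998, -0.066, 0.002], [-0.066, 0.998, -0.0], [-0.002, -0.001, -1.0]] pos [ 0.3679 -0.011   0.2428] t 1.7 f [ 1.2  0.4 -0. ] w 7.88436532333525e-06
shift [ -46.3 -178.6   83. ] turn opts [178.8  -1.2] j [-0.36 -0.33  2.08  0.    1.39 -1.99]
```

Call:
{"api": "step_arm", "payload": {
  "motion": [-0.012,-0.045,0.02,-0.5,-0.023,-0.09,0.04,-1,-0.035,-0.135,0.06,-1.2,-0.046,-0.178,0.08,-1.2,-0.046,-0.178,0.08,-1.2]
}}

```text
time_s: 2.2
eef_pos: [0.4246, -0.1873, 0.1589]
ee_rot: [0.128, -3.135, -0.004]
ft_force: [-0.2, 0.6, 0.3]
grip_width: -0.0001
```

```bash
cat > look.py <<'E'
import sys;from h import *
from station import env
k=sys.argv[1]
b=np.load('b.npy');t=[]
for n,o in (('top',(290,150)),('scene',(270,170))):
    im=env.get_image(n)['pixels'][:,:,::-1].copy();cv2.imwrite(f'pics/{n}{k}.png',im)
    s=env.read_state();Rt=R.from_rotvec(s['ee_rot'])
    im2=cv2.resize(im[o[1]:o[1]+100,o[0]:o[0]+100],None,fx=4,fy=4,interpolation=cv2.INTER_CUBIC)
    im2=(255*(im2/255.)**.6).astype(np.uint8)
    for P in [(x,y,z) for x in (-.011,.011) for y in (-.0,.0) for z in (.011,-.008)]:
        p=proj(n,Rt.apply(P)+s['eef_pos'])[0];cv2.circle(im2,tuple(int(v) for v in (p-o+.5)*4),2,(0,0,255),-1)
    t.append(im2)
cv2.imwrite(f'pics/look{k}.png',np.hstack(t));print(s['eef_pos'],s['time_s'],s['ft_force'])
E
python3 look.py 1; python3 rel.py
```

```text
[ 0.42454709 -0.18397037  0.16122208] 2.3 [-1.14173545  0.70775887 -0.21197355]
tool axes [[-0.996, -0.084, -0.002], [-0.084, 0.996, 0.002], [0.002, 0.002, -1.0]] pos [ 0.4245 -0.184   0.1612] t 2.3 f [-1.1  0.7 -0.2] w 0.0003663002314117526
shift [-1.4 -2.3  1.2] turn opts [179.8  -0.2] j [-0.67  0.02  1.96  0.    1.17 -2.32]
```

View pics/look1.png

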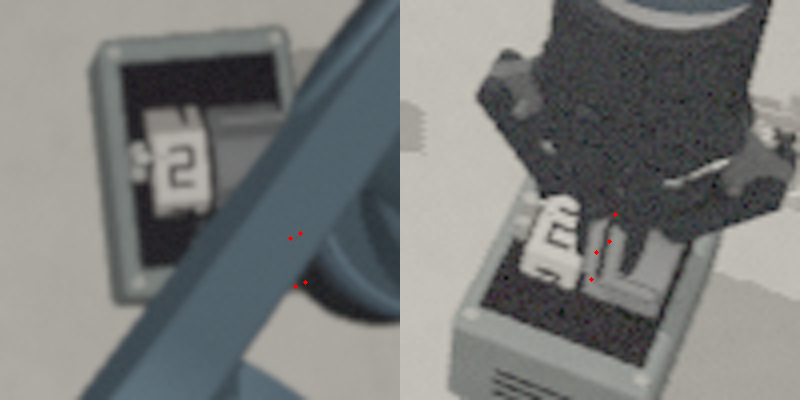

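```bash
python3 - <<'E'
from h import *
from station import env
s=env.read_state();Rt=R.from_rotvec(s['ee_rot'])
o=(340-60,170)
im=cv2.imread('pics/scene1.png')
o=(280,150);im2=cv2.resize(im[150:260,280:400],None,fx=6,fy=6,interpolation=cv2.INTER_CUBIC);im2=(255*(im2/255.)**.45).astype(np.uint8)
for z in (.011,0,-.03,-.062,-.1,-.14):
    p=proj('scene',Rt.apply([0,0,z])+s['eef_pos'])[0];print(z,p)
    cv2.circle(im2,tuple(int(v) for v in (p-o+.5)*6),3,(0,0,255),-1)
cv2.imwrite('pics/z1.png',im2)
E
```

```text
0.011 [319.70158858 234.51246202]
0 [320.48234277 230.62015902]
-0.03 [322.70942819 219.51744395]
-0.062 [325.25603488 206.82181577]
-0.1 [328.53732282 190.46357254]
-0.14 [332.33535601 171.52919318]
```

View pics/z1.png

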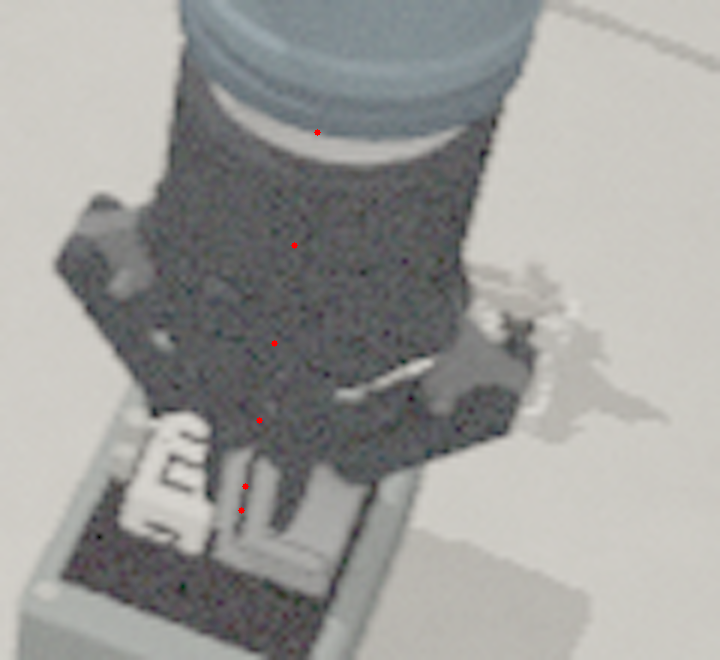

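View pics/top1.png

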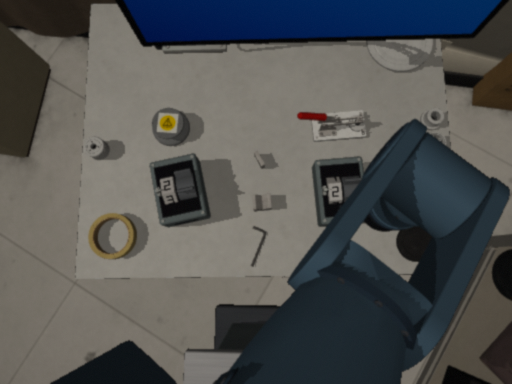

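The gripper shows about 8 px off the projected tool axis in "scene". I'll check calibration over plain tabletop before pushing anything.

Call:
{"api": "step_arm", "payload": {
  "motion": [0.02,0.03,0,0,0.04,0.06,0.0,0,0.06,0.09,0.02,0,0.06,0.09,0.04,0,0.06,0.09,0.04,0,0.06,0.09,0.04,0]
}}

```text
time_s: 2.9
eef_pos: [0.3582, -0.0988, 0.1235]
ee_rot: [-0.137, 3.137, -0.002]
ft_force: [1.0, 0.2, 0.0]
grip_width: 0.0004
```

```bash
cat > z.py <<'E'
import sys
from h import *
from station import env
k=sys.argv[1];t=[]
for n in ('scene','top'):
    im=env.get_image(n)['pixels'][:,:,::-1].copy();cv2.imwrite(f'pics/{n}{k}.png',im)
    s=env.read_state();Rt=R.from_rotvec(s['ee_rot'])
    p0=proj(n,s['eef_pos'])[0];o=(p0-[60,60]).astype(int);o=np.clip(o,0,[391,263])
    im2=cv2.resize(im[o[1]:o[1]+120,o[0]:o[0]+66 if n=='x' else o[0]+120],None,fx=4,fy=4,interpolation=cv2.INTER_CUBIC);im2=(255*(im2/255.)**.45).astype(np.uint8)
    for z in (.011,-.03,-.062,-.1,-.14):
        p=proj(n,Rt.apply([0,0,z])+s['eef_pos'])[0];print(n,z,p,o)
        cv2.circle(im2,tuple(int(v) for v in (p-o+.5)*4),2,(0,0,255),-1)
    t.append(im2[:,:400])
cv2.imwrite(f'pics/z{k}.png',np.hstack(t));print(s['eef_pos'],s['time_s'])
E
python3 z.py 2
```

```text
scene 0.011 [256.96333825 252.94946423] [196 189]
scene -0.03 [256.95450764 239.26817871] [196 189]
scene -0.062 [256.94704823 227.71129789] [196 189]
scene -0.1 [256.93745983 212.85597598] [196 189]
scene -0.14 [256.92639365 195.71113142] [196 189]
top 0.011 [314.06978007 250.70855063] [254 190]
top -0.03 [316.51043488 250.34969457] [254 190]
top -0.062 [318.60486936 250.04174422] [254 190]
top -0.1 [321.34226677 249.63925729] [254 190]
top -0.14 [324.56651582 249.16518725] [254 190]
[ 0.35887384 -0.099664    0.12387011] 3.0
```

View pics/z2.png

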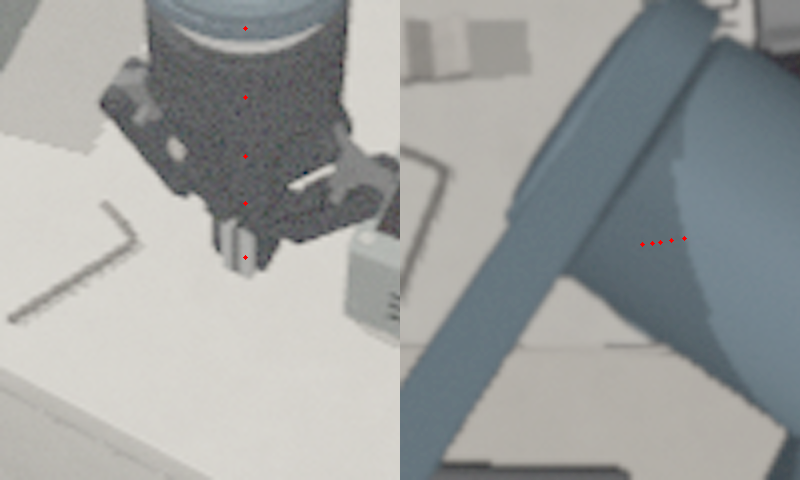

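Over plain table the projected tool axis falls on the gripper (tip around pixel (257,253) in "scene"), so calibration is fine. The earlier mismatch was the grey pads blending into the grey hub. I'll refine q from the centre of the "2" and the rib edges.

```bash
cat > q0.py <<'E'
from h import *
ob={'top':np.array([(205,470),(440,460),(406,133),(183,150)])/5+[280,130]-.5,
'scene':np.array([(116,302),(360,396),(464,143),(238,66)])/5+[260,190]-.5}
num={}
for n,o,box in (('top',(322,168),(78,145,137,235)),('scene',(297,212),(72,75,155,162))):
    g=cv2.cvtColor(cv2.imread(f'pics/{n}0.png'),cv2.COLOR_BGR2GRAY)[o[1]:o[1]+48,o[0]:o[0]+48]
    g=cv2.resize(g,None,fx=8,fy=8,interpolation=cv2.INTER_CUBIC)
    x0,y0,x1,y1=box;c=g[y0:y1,x0:x1]
    th=(int(c.min())+int(c.max()))/2
    _,_,st,_=cv2.connectedComponentsWithStats((c<th).astype(np.uint8))
    k=1+st[1:,4].argmax();_,lab=cv2.connectedComponents((c<th).astype(np.uint8))
    pts=np.argwhere(lab==k)[:,::-1].astype(np.float32)
    r=cv2.minAreaRect(pts);print(n,r,st[k])
    num[n]=(np.array(r[0])+[x0,y0]+.5)/8+o-.5
print(num)
def f(p,N=2):
    bx=p[:3];i=p[4];a,c=.068-i,.05-i
    C=[(-a,c,.07),(-a,-c,.07),(a,-c,.07),(a,c,.07)]
    t=p[3]-1.0472*N
    P=[[.03*np.sin(t),.017,.055+.03*np.cos(t)]]
    return np.concatenate([(proj(n,world(bx,C))-ob[n]).ravel()*.5 for n in ob]+[(proj(n,world(bx,P))-num[n]).ravel()*2 for n in num])
r=least_squares(f,[.48,-.16,.087,2,0]);print(r.x,np.round(r.fun,2))
np.save('b2.npy',r.x)
t=[overlay(n,cv2.imread(f'pics/{n}0.png'),r.x,r.x[3],off,sz,7) for n,off,sz in (('top',(315,160),(55,60)),('scene',(295,210),(55,60)))]
cv2.imwrite(f'pics/ov3.png',np.hstack(t))
E
python3 q0.py
```

```text
top ((29.347864151000977, 43.9125862121582), (52.44869613647461, 88.63702392578125), 4.8645148277282715) [   2    0   55   88 2605]
scene ((41.221893310546875, 46.03254318237305), (55.37189483642578, 79.95745849609375), 22.380136489868164) [   4    4   76   83 1995]
{'top': array([334.98098302, 191.17657328]), 'scene': array([310.71523666, 226.6915679 ])}
[ 0.48430539 -0.16273476  0.08700376  1.97334839  0.0022215 ] [ 0.84 -0.04  0.99 -0.68  0.81  0.38  0.07  0.32 -0.37 -0.31 -0.58  0.06
 -0.11 -0.2   0.18 -0.47  1.07 -0.56 -1.45 -0.11]
```

View pics/ov3.png

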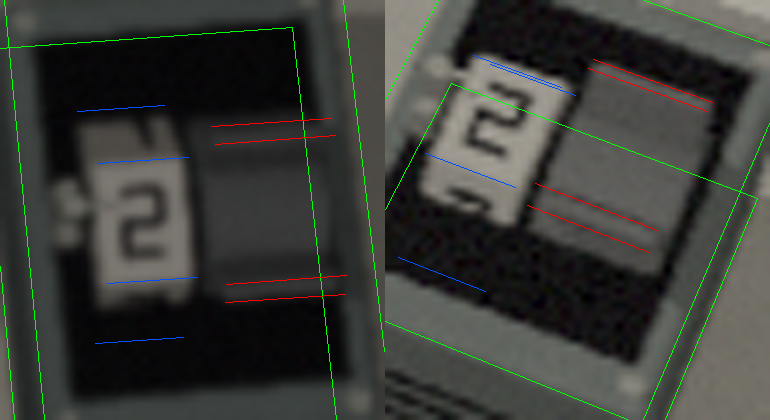

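```bash
cat > rb.py <<'E'
import sys
from h import *;from rel import rel
b=np.load('b2.npy')
from station import env
s=env.read_state();print('box-frame tcp',np.round(R.from_euler('z',-b[2]).apply(s['eef_pos']-[b[0],b[1],0])*1000,1))
rel(world(b,[float(v) for v in sys.argv[1:4]])[0],b[2])
E
python3 rb.py -.055 -.019 .160
```

```text
box-frame tcp [-119.5   73.7  123.9]
tool axes [[-0.996, -0.086, 0.002], [-0.086, 0.996, -0.002], [-0.002, -0.002, -1.0]] pos [ 0.3589 -0.0997  0.1239] t 3.0 f [-0.9  0.5 -0.1] w 0.00011910076911992986
shift [-64.6 -92.8 -35.8] turn opts [180.  -0.] j [-0.59 -0.14  2.2  -0.    1.08 -2.25]
```

Call:
{"api": "step_arm", "payload": {
  "motion": [-0.01,-0.01,-0.036,0,-0.03,-0.04,-0.036,0,-0.05,-0.07,-0.036,0,-0.0646,-0.0925,-0.036,0,-0.0646,-0.0925,-0.036,0,-0.0646,-0.0925,-0.036,0,-0.0646,-0.0925,-0.036,0]
}}

```text
time_s: 3.7
eef_pos: [0.4295, -0.1851, 0.1584]
ee_rot: [0.135, -3.138, -0.001]
ft_force: [0.3, 0.7, -0.5]
grip_width: 0.0003
```

```bash
python3 rb.py -.054 -.019 .093
```

```text
box-frame tcp [-56.5 -17.5 158.4]
tool axes [[-0.996, -0.086, -0.0], [-0.086, 0.996, 0.0], [0.0, 0.0, -1.0]] pos [ 0.4295 -0.1851  0.1584] t 3.7 f [ 0.3  0.7 -0.5] w 0.00028740035969341567
shift [-2.6 -1.5 65.4] turn opts [ 1.799e+02 -1.000e-01] j [-0.66  0.04  1.95  0.    1.16 -2.32]
```

Call:
{"api": "step_arm", "payload": {
  "motion": [0,0,0.02,0,0,0,0.04,0,0,0,0.055,0,0,0,0.066,0,0,0,0.066,0,0,0,0.066,0]
}}

```text
time_s: 4.3
eef_pos: [0.43, -0.1855, 0.0927]
ee_rot: [-0.136, 3.138, -0.0]
ft_force: [-0.1, -0.5, -0.4]
grip_width: 0.0001
```

```bash
python3 rb.py -.030 -.019 .095; python3 look.py 3
```

```text
box-frame tcp [-56.1 -18.   92.7]
tool axes [[-0.996, -0.086, 0.0], [-0.086, 0.996, -0.0], [-0.0, -0.0, -1.0]] pos [ 0.43   -0.1855  0.0927] t 4.3 f [-0.1 -0.5 -0.4] w 0.00011123602446988999
shift [-26.1  -1.   -2.3] turn opts [180.  -0.] j [-0.66  0.14  1.99  0.    1.01 -2.32]
[ 0.43050704 -0.18596251  0.09324165] 4.4 [-0.14450779 -0.02003299  0.09138638]
```

View pics/look3.png

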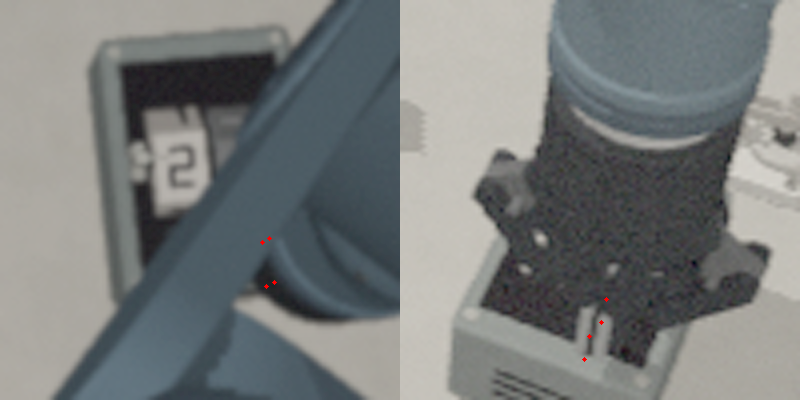

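Call:
{"api": "step_arm", "payload": {
  "motion": [-0.005,-0.001,-0.001,0,-0.01,-0.001,-0.002,0,-0.015,-0.001,-0.003,0,-0.02,-0.001,-0.004,0,-0.025,-0.001,-0.005,0,-0.03,-0.001,-0.005,0,-0.034,-0.001,-0.005,0,-0.038,-0.001,-0.005,0,-0.042,-0.001,-0.005,0,-0.045,-0.001,-0.005,0,-0.045,-0.001,-0.005,0]
}}

```text
time_s: 5.5
eef_pos: [0.4752, -0.1825, 0.0969]
ee_rot: [0.136, -3.138, -0.001]
ft_force: [-0.1, -0.6, 0.0]
grip_width: 0.0
```

```bash
python3 rb.py 0 -.019 .1; python3 look.py 4
```

```text
box-frame tcp [-10.8 -18.9  96.9]
tool axes [[-0.996, -0.086, -0.0], [-0.086, 0.996, 0.0], [0.0, 0.0, -1.0]] pos [ 0.4752 -0.1825  0.0969] t 5.5 f [-0.1 -0.6  0. ] w 4.646862396875281e-05
shift [-10.8  -0.1  -3.1] turn opts [180.  -0.] j [-0.6   0.22  1.88  0.    1.04 -2.26]
[ 0.4749367  -0.18252061  0.09687349] 5.6 [-0.3186216  -0.02505407 -0.64109359]
```

View pics/look4.png

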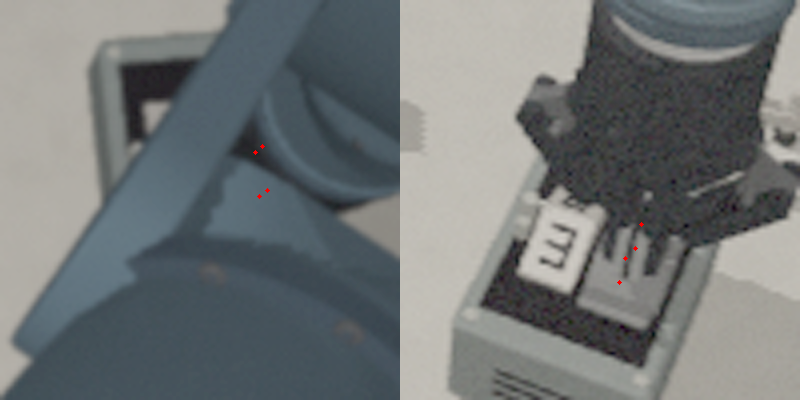

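Call:
{"api": "step_arm", "payload": {
  "motion": [-0.003,0,-0.001,0,-0.006,0,-0.002,0,-0.009,0,-0.002,0,-0.011,0,-0.002,0,-0.0125,0,-0.002,0,-0.0125,0,-0.002,0,-0.0125,0,-0.002,0]
}}

```text
time_s: 6.3
eef_pos: [0.4876, -0.1818, 0.0994]
ee_rot: [-0.135, 3.138, -0.0]
ft_force: [-0.2, -0.4, -0.7]
grip_width: -0.0001
```

```bash
python3 rb.py 0.005 -.019 .1; python3 look.py 5
```

```text
box-frame tcp [  1.7 -19.3  99.4]
tool axes [[-0.996, -0.086, 0.001], [-0.086, 0.996, -0.0], [-0.001, -0.0, -1.0]] pos [ 0.4876 -0.1818  0.0994] t 6.3 f [-0.2 -0.4 -0.7] w -0.00014855294485576214
shift [-3.3  0.3 -0.6] turn opts [ 1.799e+02 -1.000e-01] j [-0.59  0.24  1.86  0.    1.05 -2.24]
[ 0.48760816 -0.18182815  0.09949769] 6.4 [-0.00876095 -0.10578411  0.6947442 ]
```

View pics/look5.png

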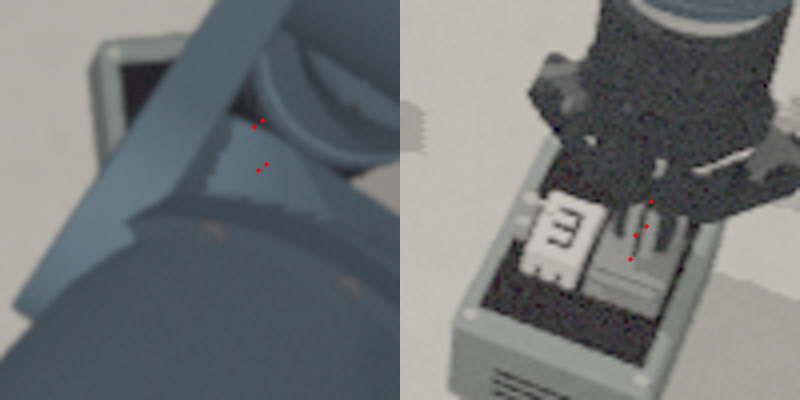

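```bash
cat > qn.py <<'E'
import sys
from h import *
k=sys.argv[1];b=np.load('b2.npy')
def pred(n,q,N=3):
    t=q-1.0472*N
    return proj(n,world(b,[[.03*np.sin(t),.017,.055+.03*np.cos(t)]]))[0]
def meas(n,k,q,N=3):
    p=pred(n,q,N);o=(p-12).round().astype(int)
    g=cv2.cvtColor(cv2.imread(f'pics/{n}{k}.png'),cv2.COLOR_BGR2GRAY)[o[1]:o[1]+25,o[0]:o[0]+25]
    g=cv2.resize(g,None,fx=8,fy=8,interpolation=cv2.INTER_CUBIC);c=g[40:160,40:160]
    th=(int(np.percentile(c,3))+int(np.percentile(c,90)))/2
    m=(g<th).astype(np.uint8);nn,lab,st,cen=cv2.connectedComponentsWithStats(m)
    ok=[i for i in range(1,nn) if 300<st[i,4]<4500 and np.abs(cen[i]-100).max()<50]
    i=max(ok,key=lambda i:st[i,4])
    r=cv2.minAreaRect(np.argwhere(lab==i)[:,::-1].astype(np.float32))
    cv2.imwrite(f'pics/m_{n}{k}.png',np.hstack([g,m*255,((lab==i)*255).astype(np.uint8)]))
    return (np.array(r[0])+.5)/8+o-.5,r
for n in sys.argv[3:]:
    p,r=meas(n,k,float(sys.argv[2]))
    bias={'scene':[-.725,-.05],'top':[.53,-.28]}[n]
    p=p+bias
    qs=np.arange(2.6,3.6,.002);P=np.array([pred(n,q) for q in qs]);d=np.hypot(*(P-p).T);i=d.argmin()
    print(n,np.round(p,2),'rect',np.round(r[1],0),r[2],'q',qs[i],'resid',d[i],'px/rad',np.hypot(*(P[i+5]-P[i-5]))/.02)
E
python3 qn.py 0 2.0 scene 2>&1|tail -1; python3 qn.py 5 3.08 scene
```

```text
ValueError: max() iterable argument is empty
scene [310.28 226.67] rect [51. 80.] 22.10944938659668 q 3.027999999999953 resid 0.2803861244024382 px/rad 13.467240121557097
```

View pics/m_scene5.png

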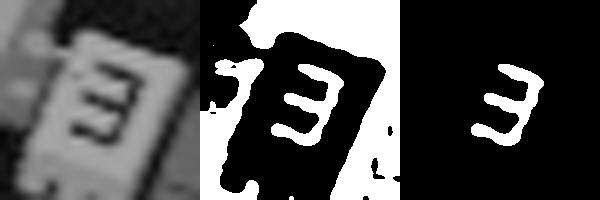

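Call:
{"api": "step_arm", "payload": {
  "motion": [-0.002,0,0,0,-0.003,0,0,0,-0.004,0,0,0,-0.004,0,0,0]
}}

```text
time_s: 6.8
eef_pos: [0.4913, -0.1813, 0.0992]
ee_rot: [0.135, -3.139, -0.0]
ft_force: [-1.8, -0.9, -0.4]
grip_width: 0.0002
```

```bash
python3 rb.py 0.005 -.019 .1; python3 look.py 6;python3 qn.py 6 3.08 scene
```

```text
box-frame tcp [  5.4 -19.1  99.2]
tool axes [[-0.996, -0.086, -0.0], [-0.086, 0.996, 0.0], [0.0, 0.0, -1.0]] pos [ 0.4913 -0.1813  0.0992] t 6.8 f [-1.8 -0.9 -0.4] w 0.00016283086452551786
shift [ 0.4  0.1 -0.8] turn opts [ 1.799e+02 -1.000e-01] j [-0.58  0.25  1.85 -0.    1.05 -2.24]
[ 0.49137114 -0.18134612  0.09927397] 6.9 [-0.89696416 -0.27904432 -0.91667172]
scene [310.79 225.4 ] rect [51. 77.] 25.769329071044922 q 3.1319999999999415 resid 0.18042723763977964 px/rad 12.537219426246807
```

Call:
{"api": "step_arm", "payload": {
  "motion": [0.003,0,0,0,0.004,0,-0.01,0,0.004,0,-0.04,0,0.004,0,-0.08,0,0.03,0.03,-0.12,0,0.06,0.07,-0.14,0,0.08,0.115,-0.14,0,0.08,0.16,-0.14,0,0.08,0.205,-0.14,0,0.08,0.25,-0.14,0,0.08,0.295,-0.14,0,0.08,0.295,-0.14,0]
}}

```text
time_s: 8.1
eef_pos: [0.3852, 0.1104, 0.2403]
ee_rot: [-0.147, 3.136, 0.003]
ft_force: [0.2, -0.7, 0.4]
grip_width: 0.0002
```

```bash
python3 look.py 7;python3 qn.py 7 3.1 scene top; python3 en.py 7
```

```text
[0.38617892 0.10658704 0.24005931] 8.2 [-0.46537193 -0.32838661 -0.35470736]
scene [310.78 225.39] rect [52. 77.] 26.56505012512207 q 3.1339999999999413 resid 0.16314749359582467 px/rad 12.517980050737195
top [335.8  189.56] rect [85. 49.] 86.02750396728516 q 3.107999999999944 resid 0.4015813886353668 px/rad 14.818509551337346
```

View pics/en7.png

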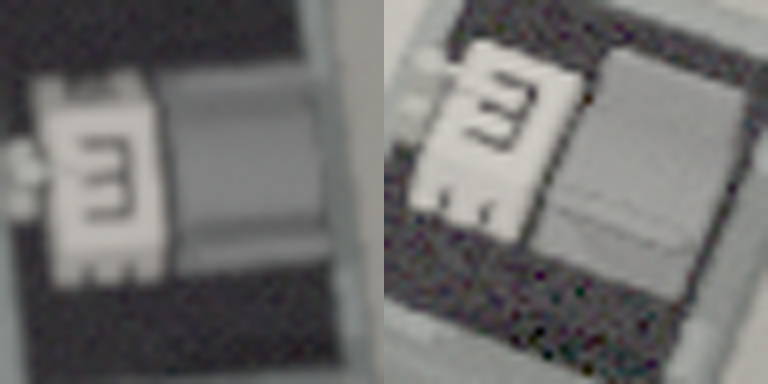

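View pics/top7.png

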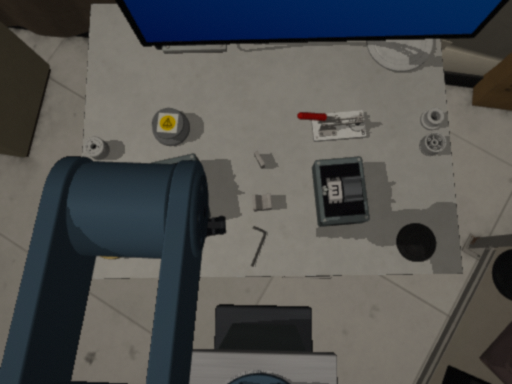

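```bash
python3 - <<'E'
from h import *
b=np.load('b2.npy')
t=[]
for n,off,sz in (('top',(315,160),(55,60)),('scene',(295,210),(55,60))):
    im=cv2.imread(f'pics/{n}7.png');im=(255*(im/255.)**.5).astype(np.uint8)
    t.append(overlay(n,im,b,3.1416,off,sz,7))
cv2.imwrite('pics/ov7.png',np.hstack(t))
E
```

```text
(no output)
```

View pics/ov7.png

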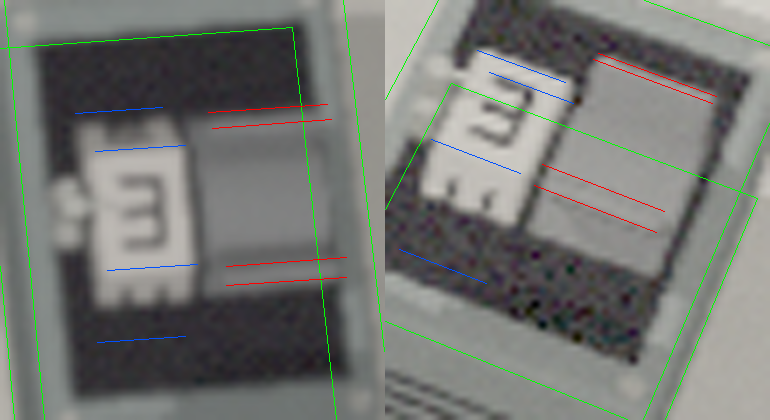

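```bash
python3 - <<'E'
import cv2,numpy as np
a=[cv2.imread(f'pics/scene{k}.png') for k in (0,7)]
print(np.abs(a[0].astype(int)-a[1])[150:185,160:210].mean())
cv2.imwrite('pics/oth.png',np.hstack([cv2.resize(i[120:240,130:260],None,fx=3,fy=3) for i in a]))
E
```

```text
7.555809523809524
```

View pics/oth.png

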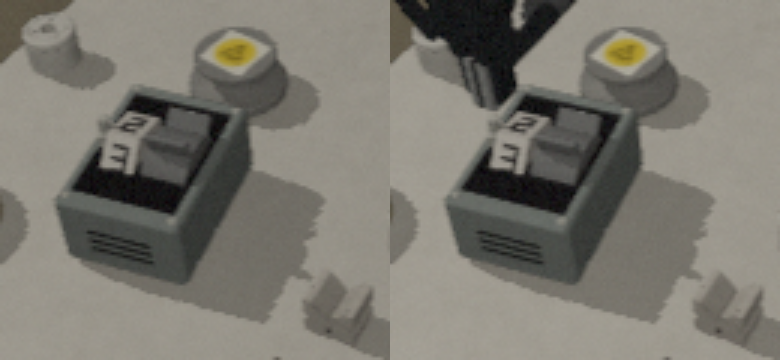

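The other counter looks the same as at the start, and the gripper is clear in the air. Handing in.

```bash
python3 -c "
from station import env
s=env.read_state();print(s['time_s'],s['ft_force']);print(env.hand_in())"
```

```text
8.2 [-0.46537193 -0.32838661 -0.35470736]
the job is handed in; nothing more can be done
None
```

I rolled the clamp counter's wheel from about 1.97 rad to its 3 with a shut fingertip pushing one rib. I then backed off, lifted clear and handed in at 8.2 s.

**Wheel angle (target 3.142):** The last checks after backing off agreed to within about 0.05 rad:

| Check | Angle (rad) |
|---|---|
| Numeral position, "scene" camera | 3.134 |
| Numeral position, "top" camera | 3.108 |
| Fingertip contact position at the end of the push | about 3.16 |
| Rib edges in the pictures | about 3.10 |

All four rest on the same fitted box position, so an error there of 1–2 mm would shift them together by about 0.02–0.07 rad. The fitted model also sat 1–2 px off at some edges, most at the back rib in the top view, and I did not resolve that.

**Other counter:** its wheel looks the same before and after in the "scene" pictures. The arm passed above it without touching. In the last "top" picture the arm hides it, so I could only check it in "scene".

**Forces:** the readings I took at the wrist stayed around 2 N or less.

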